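Slide the opal glass out over the tray's mouth and lay it on the illuminator

ROBOT

A 7-joint arm with a two-finger parallel gripper is mounted at the origin on the work surface. World frame = base frame: x ahead of the robot, y to its left, z up, the work surface at z = 0. Lengths are in m, angles in degrees, forces in N, time in s.
With the tool pointing down it reaches from about 0.425 to 0.95 m from the base axis. Payload 16.7 kg.
Tool frame: the origin (TCP) lies at the very end of the fingers, on their centre line; the grasp point (between the pads) lies ctrl.tcp_to_grasp behind it (ctrl.tcp_to_grasp is the distance from the TCP to the grasp point, in m); z points along the fingers, x is the direction in which the jaws open and shut, and the axes are right-handed (so a half turn about z gives the same grasp; the last joint's range is limited). The gripper opens to 94 mm and grips with 3 to 60 N. Pads are 16 mm wide; open, the fingers measure 119 mm over their backs; the gripper's body (75 mm by 177 mm) begins 78 mm behind the grasp point.
Start: joints at [-83.222, 24.414, 4.234, 92.017, -1.954, 63.644, -3.845], TCP at [0.179, 0.651, 0.205] pointing down, gripper open.
Joint ranges: [-163.25, 163.25], [-28.42, 122.38], [-70.27, 78.77], [12.13, 141.07], [-58.53, 238.53], [9.26, 117.41], [-156.51, 156.51]. Speed limits (degrees/s): [108.29, 108.29, 136.94, 136.94, 172.46, 172.46, 172.46].

INTERFACE

Orientations are given as [roll, pitch, yaw] about the fixed x, y, z axes, in that order (R = Rz(yaw) Ry(pitch) Rx(roll)).
In Python, from plant import ctrl gives the robot as it stands.
- The arm moves only by the shell command python3 -m crank 'ROWS'. ROWS is JSON, one flat list of numbers, 5 for each row, row after row: the closure, from 0 (fully open) to 1 (shut), then the shift along the tool's x, y, z in mm, then the turn about the tool's z in degrees. In form: [jaw, dx, dy, dz, twist, jaw, dx, dy, dz, twist, ...]. A call has 1 to 10 rows; each row shifts and turns the commanded pose from where the row before left it, along the tool's axes as they then stand; what a row does not reach is not made up. A row lasts 1/10 s, in which the tool goes at most 50 mm and 8.59 degrees, less where a joint would pass 70% of its speed; a pose out of reach is approached as far as the arm can. A call is refused whole if a number of a shift passes 50 or a number of a turn 8.59, either way. A call with a gripper value outside its range is refused whole. The fingers move at their own pace and stop on an object; the grip force is fixed at half the most. Time passes only in rows, so rows that do not move let the fingers close. It gives the time, the measured TCP pose, the force and the opening at its end, in the units of the state.
- ctrl.get_obs(): the state, without advancing time (a new reading comes with each control period).
- ctrl.grab_frame(name): name is "side" or "top"; returns the picture (384x512x3 uint8, red, green, blue); there is no depth.
- ctrl.get_calibration(name): a dict with "intrinsics" (3x3 intrinsics, pixels), "rvec" (rotation vector, rad) and "tvec" (3), from world to camera coordinates, as OpenCV has them. Camera axes: x right, y down, z forward; pixel columns grow to the right and rows downward; lengths in m; the calibration is good to about 2 mm. A picture is of the moment at which its call begins. get_calibration takes no time and is no camera call.
- ctrl.close_job(): hands the job in, once; it reports no verdict.
The state is a dict: "clock": time; "joint_positions": joint angles; "joint_vel": joint speeds; "joint_efforts": joint torques, N m; "ee_pos": TCP position; "tool_rot": TCP orientation; "force": force on the tool from outside, world axes, zero at the start; "moment": the same for the moment, N m; "width": opening from 0.0 (shut) to 1.0 (fully open).
Only numpy, scipy, OpenCV 4.12 (cv2) and the standard library are available. Lean on these libraries where they do the work, as an engineer would, in place of code of your own. Each camera call takes 0.05 s, during which the arm holds its last target.

TASK

The white opal glass plate lies recessed in its tray on the gem desk, so its sides cannot be gripped there: press on it with the closed fingers, just enough that it follows, and slide it towards the open end until about a third of its length overhangs, then take it by the sides of that overhang and lift it clear. Set it flat on the illuminator's window, centred and lengthwise in line with it, press it lightly home, and only then let go. It is glass: press and set it down gently, never let it fall, and leave the other things on the desk where they are.

Things in the scene. Friction and masses are not known exactly. Their poses are not given: they have to be found in the camera images.
- plate: white opal glass plate with a steel backing, 120 (x) by 60 (y) by 6 mm, about 0.18 kg; origin at the centre of its underside. Starts lengthwise in the channel, front (-x) edge 13 to 21 mm inside the mouth, back edge 1 to 9 mm from the wall. Friction on the floor is about 0.45: a press under 3 to 6 N skids over it, more than 13 N on the floor breaks it, 7 to 9 N is right.
- tray: dark cabinet fixed to the desk, 150 (x) by 80 (y) mm; origin at the centre of its underside. On top a channel: floor 55 mm above the desk, 64 mm wide between rails 8 mm thick and 10 mm high (4 mm above the plate), walled at +x, open at -x, roughly towards the robot. Space before the mouth is free: fingers may reach below the plate there.
- mouth (a point): middle of the front edge of the tray's channel floor, at the open end (tray frame -75, 0, 55 mm); axes as the tray's: -x points out of the mouth. The plate overhangs by what lies beyond it on the -x side.
- lamp: illuminator fixed to the desk: grey foot 140 (x) by 105 (y) by 14 mm high, on it a narrow head 104 (x) by 40 (y) mm with a flat top 50 mm above the desk, cushioned (1 mm per 15 N; over 20 N breaks the plate); origin at the centre of its underside. The plate is 10 mm wider on either side and 8 mm longer at either end, so fingers holding its sides pass beside the head.
- window (a point): centre of the illuminator's flat top window, 50 mm above the desk, axes as the illuminator's; the plate's underside centre belongs here, its length along x, either end forward
- gem_tin: bystander: round black tin 55 mm across, 30 mm high, loose, between tray and illuminator; origin at the centre of its underside
- brass_cup: bystander: open brass cup 60 mm across, 55 mm high, loose, on the far side; origin at the centre of its underside
- magnifier: bystander: white desk magnifier with a short handle, 130 by 60 mm, 22 mm high, loose, on the far side; origin at the middle of its round-cornered body's underside
- floor: grey floor of the tray's channel, under the glass, 141 by 62 mm: a flap hinged at its back end (origin, on its upper face, 66 mm +x of the tray's centre) and sprung up to level. It dips under a press: by 1 mm per 20 N at 60 mm from the hinge, 1 mm per 5 N at 120 mm, so the press fades as the finger moves to the mouth unless it follows down.
Not all that is in view belongs to the job. Leave any purple look-alike of the tray alone. What is shaped like the lamp but red is not meant.

How it is judged:
By the outcome, as a careful person would: the job done as asked, in the order asked, and still so for the second after the job is handed in, with the robot touching nothing.
It also fails if it takes over 64 s, if anything falls off the work surface, if the arm or the gripper's body presses on something with over 40 N, if the wrist force passes 120 N, or if a joint passes its speed limit or range.

## Working session

There is one attempt and no reset: what is moved stays moved. The work goes in short steps, Python scripts to look and compute and a shell command to move; the robot and the scene stay as the last step left them, time stands still between calls to the robot, and variables do not carry over. Pictures are saved under pics/ and viewed, and the job is handed in when it is done.

```bash
ls; mkdir -p pics
python3 - <<'E'
from plant import ctrl
import cv2
o=ctrl.get_obs()
for k,v in o.items(): print(k,v)
print(ctrl.tcp_to_grasp)
for n in("side","top"):
    f=ctrl.grab_frame(n); cv2.imwrite(f"pics/{n}0.png",f[:,:,::-1])
    c=ctrl.get_calibration(n); print(n,c)
E
```

```text
pics
clock 0.0
joint_positions [-83.22331623  24.45084045   4.23175237  92.0520531   -1.95123716
  63.64568424  -3.84592008]
joint_vel [-0.05276389  0.00423646  0.07671026  0.10226479 -0.06832952 -0.05224545
  0.0326245 ]
joint_efforts [ 6.67307881e-05 -9.35819149e+01  3.66640963e+00 -4.54207456e+01
 -4.89868736e-02  1.99115655e-02  1.18438843e-04]
ee_pos [0.17852605 0.65049334 0.20476347]
tool_rot [1.79991841e+02 7.60239826e-02 7.46551580e+01]
force [-0.28135767  0.04277719 -0.09524959]
moment [-0.05684528  0.02608423  0.02364678]
width 0.9997155965089314
0.0188
side {'intrinsics': array([[367.92247654,   0.        , 254.53992876],
       [  0.        , 367.92247654, 187.49391292],
       [  0.        ,   0.        ,   1.        ]]), 'rvec': array([ 0.21655891, -2.76457186,  1.3417403 ]), 'tvec': array([0.54588458, 0.10961864, 0.95624988])}
top {'intrinsics': array([[398.54455424,   0.        , 256.28108236],
       [  0.        , 398.54455424, 180.90364613],
       [  0.        ,   0.        ,   1.        ]]), 'rvec': array([ 2.12104085, -2.12200287,  0.188239  ]), 'tvec': array([0.00790634, 0.57572093, 1.07605357])}
```

View pics/side0.png

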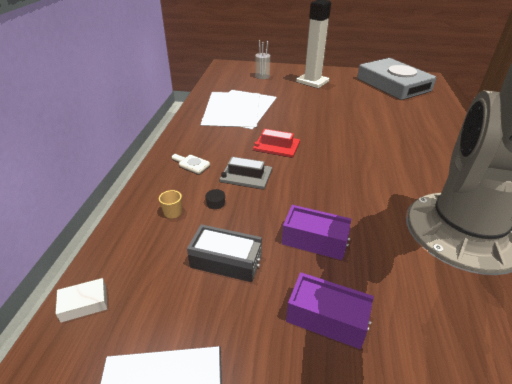

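View pics/top0.png

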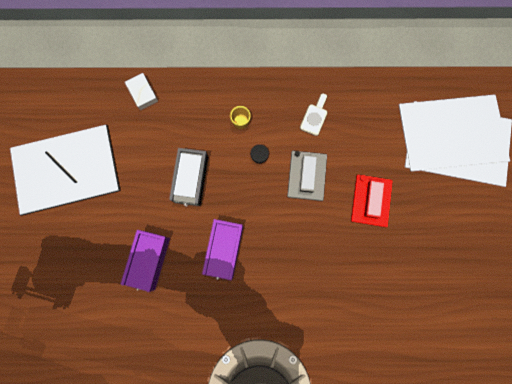

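The top view shows one dark tray holding the white plate at (188,176), with purple look-alikes at (145,260) and (223,248). The grey lamp is at (308,175) and a red one is at (373,200). The dark tray and the grey lamp fit the description. I'll confirm with enlarged crops.

```bash
cat > h.py <<'E'
import numpy as np, cv2
from plant import ctrl
def cal(n):
    c=ctrl.get_calibration(n); R,_=cv2.Rodrigues(c["rvec"]); return c["intrinsics"],R,np.ravel(c["tvec"])
def cast(n,uv,z):
    K,R,t=cal(n); uv=np.atleast_2d(uv).astype(float)
    d=np.c_[uv,np.ones(len(uv))]@np.linalg.inv(K).T@R
    C=-R.T@t
    return C+d*((z-C[2])/d[:,2])[:,None]
def proj(n,P):
    K,R,t=cal(n); p=(np.atleast_2d(P)@R.T+t)@K.T
    return p[:,:2]/p[:,2:]
def snap(n,name):
    f=ctrl.grab_frame(n)[:,:,::-1].copy(); cv2.imwrite(f"pics/{name}.png",f); return f
def crop(f,x0,y0,w,h,s,name):
    cv2.imwrite(f"pics/{name}.png",cv2.resize(f[y0:y0+h,x0:x0+w],None,fx=s,fy=s,interpolation=cv2.INTER_CUBIC))
E
python3 - <<'E'
from h import *
print(proj("top",[.179,.651,.205]),proj("side",[.179,.651,.205]))
for n in("top","side"):
    K,R,t=cal(n); print(-R.T@t)
f=cv2.imread("pics/top0.png"); g=cv2.imread("pics/side0.png")
a=cv2.resize(f[135:215,155:235],None,fx=5,fy=5,interpolation=cv2.INTER_CUBIC)
b=cv2.resize(f[135:215,275:355],None,fx=5,fy=5,interpolation=cv2.INTER_CUBIC)
cv2.imwrite("pics/c1.png",np.hstack([a,b]))
a=cv2.resize(g[215:295,180:280],None,fx=4,fy=4,interpolation=cv2.INTER_CUBIC)
b=cv2.resize(g[130:210,200:300],None,fx=4,fy=4,interpolation=cv2.INTER_CUBIC)
cv2.imwrite("pics/c2.png",np.hstack([a,b]))
E
```

```text
[[-25.36708124 339.49027583]] [[543.97866609 538.53697805]]
[ 3.68787983e-01 -5.43203460e-04  1.16335872e+00]
[0.43956459 0.75906148 0.67455813]
```

View pics/c1.png

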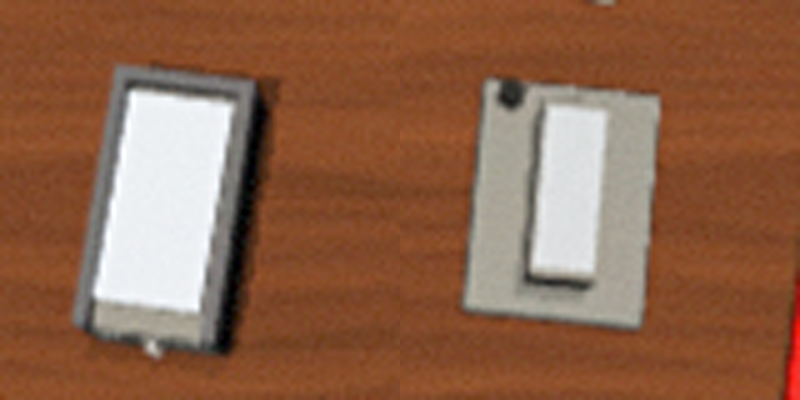

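View pics/c2.png

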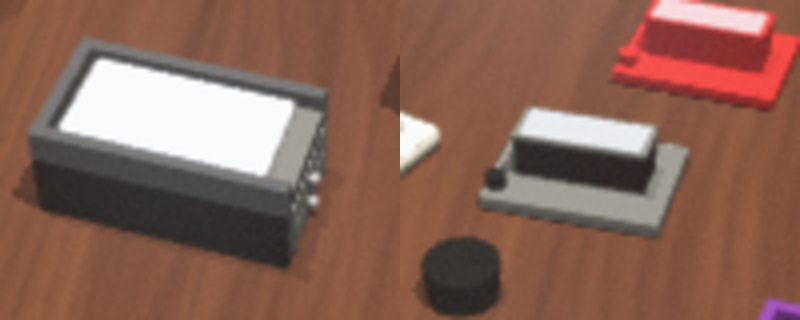

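The crops confirm it: the dark tray has a grey floor visible at the mouth end (bottom of the top view), and the lamp has a grey foot with a white window. Next I'll measure both.

```bash
cat > meas.py <<'E'
from h import *
def rect_of(mask,n,z,pick):
    m=mask.astype(np.uint8)
    cs,_=cv2.findContours(m,cv2.RETR_EXTERNAL,cv2.CHAIN_APPROX_NONE)
    c=[c for c in cs if cv2.contourArea(c)>50 and cv2.pointPolygonTest(c,pick,False)>=0]
    if not c: return None
    c=max(c,key=cv2.contourArea)[:,0,:].astype(float)
    # pixel centres of boundary pixels; sizes shrink ~1px
    P=cast(n,c,z)[:,:2]
    r=cv2.minAreaRect((P*1000).astype(np.float32))
    return r,P
def report(tag,r):
    (cx,cy),(w,h),a=r
    if w<h: w,h=h,w; a=a+90
    a=(a+90)%180-90
    print(tag,"c=(%.1f,%.1f) size %.1f x %.1f yaw %.2f"%(cx,cy,w,h,a))
E
python3 - <<'E'
from meas import *
f=cv2.imread("pics/top0.png"); g=cv2.imread("pics/side0.png")
for n,im,pp,pl in(("top",f,(188,176),(308,173)),("side",g,(225,247),(246,162))):
    w=im.min(2)
    print(n, im[pp[1],pp[0]], im[pl[1],pl[0]])
    for th in (165,185,200):
        report("plate%d"%th,rect_of(w>th,n,.061,pp)[0])
        r=rect_of(w>th,n,.05,pl)
        if r:report("window%d"%th,r[0])
    hsv=cv2.cvtColor(im,cv2.COLOR_BGR2HSV)
# foot top & tray in top: low saturation
hsv=cv2.cvtColor(f,cv2.COLOR_BGR2HSV)
m=hsv[:,:,1]<90
m=cv2.morphologyEx(m.astype(np.uint8),cv2.MORPH_OPEN,np.ones((3,3)))
report("foot",rect_of(m,"top",.014,(308,173))[0])
m2=(hsv[:,:,1]<90)&(hsv[:,:,2]>60)
m2=cv2.morphologyEx(m2.astype(np.uint8),cv2.MORPH_OPEN,np.ones((2,2)))
report("tray",rect_of(m2,"top",.065,(188,176))[0])
cv2.imwrite("pics/m.png",cv2.resize(np.hstack([m,m2])[130:220]*255,None,fx=.78,fy=.78) if 0 else cv2.resize(np.hstack([m[130:220,150:350],m2[130:220,150:350]])*255,None,fx=2,fy=2,interpolation=0))
E
```

```text
top [242 240 237] [223 222 221]
plate165 c=(592.1,202.5) size 123.3 x 60.2 yaw -7.78
window165 c=(601.2,-141.6) size 97.3 x 36.8 yaw -6.18
plate185 c=(592.2,202.5) size 122.4 x 59.4 yaw -7.88
window185 c=(601.4,-141.5) size 95.0 x 34.5 yaw -6.28
plate200 c=(592.6,202.2) size 120.6 x 58.9 yaw -7.77
window200 c=(601.5,-141.5) size 94.1 x 32.7 yaw -6.06
side [252 251 249] [238 235 233]
plate165 c=(590.9,202.1) size 122.9 x 58.9 yaw -7.69
window165 c=(600.7,-141.3) size 96.9 x 37.1 yaw -6.06
plate185 c=(591.1,201.8) size 121.7 x 58.1 yaw -7.79
window185 c=(601.0,-141.7) size 95.6 x 34.7 yaw -6.05
plate200 c=(590.8,201.5) size 121.2 x 57.6 yaw -7.27
window200 c=(601.3,-142.1) size 93.4 x 33.9 yaw -6.89
foot c=(600.3,-140.6) size 141.5 x 105.8 yaw -6.26
tray c=(583.4,198.9) size 161.3 x 81.1 yaw -7.42
```

View pics/m.png

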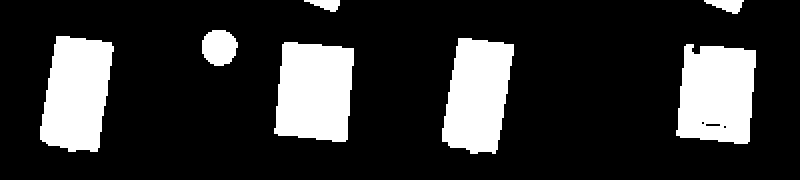

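The two views agree to about 1 mm. The plate centre is (591.5, 202.2) at yaw −7.7°, and the window is (601.2, −141.5) at yaw −6.2°. The sizes match the given ones. The plate's front edge lies about 18 mm inside the mouth, which I'll check again. Now I'll turn the tool to line up with the plate and move over it with the fingers closed.

```bash
cat > d.py <<'E'
import sys
from h import *
def st():
    o=ctrl.get_obs(); 
    print("t %.2f pos %s rot %s F %s w %.3f"%(o["clock"],np.round(o["ee_pos"]*1000 if hasattr(o["ee_pos"],'shape') else np.array(o["ee_pos"])*1000,2),np.round(o["tool_rot"],2),np.round(o["force"],2),o["width"]))
    return o
def delta(x,y,z=None):
    o=st(); R=cv2.Rodrigues(np.array([0,0,np.radians(o["tool_rot"][2])]))[0]@np.diag([1,-1,-1.])
    p=np.array(o["ee_pos"])*1000; t=np.array([x,y,p[2] if z is None else z])
    print("tool delta",np.round(R.T@(t-p),2))
if __name__=="__main__": delta(*map(float,sys.argv[1:]))
E
python3 -m crank '[1,0,0,0,-7.65, 1,-10,12,0,0, 1,-19,25,0,0, 1,-19,25,0,0, 1,-19,25,0,0, 1,-19,25,0,0, 1,-19,25,0,0, 1,-19,25,0,0, 1,-19,25,0,0, 1,-19,25,0,0]'; python3 d.py 626.2 197.5
```

```text
clock: 1.1
ee_pos: [0.3683, 0.4597, 0.2054]
tool_rot: [-180.0, 0.0, 82.0]
force: [0.4, 0.6, 0.4]
width: 0.188
t 1.10 pos [368.32 459.67 205.39] rot [-1.7999e+02  2.0000e-02  8.2020e+01] F [0.37 0.63 0.39] w 0.188
tool delta [-223.83  291.77    0.  ]
```

```bash
python3 -m crank '[1,-20,25,0,-0.3, 1,-20,26,0,0, 1,-20,26,0,0, 1,-20,26,0,0, 1,-20,26,0,0, 1,-20,26,0,0, 1,-20,26,0,0, 1,-20,26,0,0, 1,-20,26,0,0, 1,-20,26,0,0]'; python3 -m crank '[1,0,0,20,0, 1,0,0,20,0,1,0,0,0,0,1,0,0,0,0]'; python3 d.py 626.2 197.5
```

```text
clock: 2.1
ee_pos: [0.5986, 0.2277, 0.2054]
tool_rot: [-180.0, 0.0, 82.3]
force: [0.4, 1.0, 0.1]
width: 0.007
clock: 2.5
ee_pos: [0.5978, 0.2294, 0.1658]
tool_rot: [-180.0, 0.0, 82.5]
force: [-0.0, -0.1, 0.4]
width: 0.007
t 2.50 pos [597.82 229.41 165.75] rot [-1.7997e+02  2.0000e-02  8.2460e+01] F [-0.03 -0.06  0.44] w 0.007
tool delta [-27.91  32.32   0.  ]
```

```bash
python3 -m crank '[1,-14,16,20,0.15, 1,-14,16,20,0,1,0,0,20,0,1,0,0,20,0,1,0,0,10,0,1,0,0,0,0,1,0,0,0,0]'; python3 d.py 626.2 197.5
python3 - <<'E'
from h import *
f=snap("top","top1"); g=snap("side","side1")
crop(f,140,110,110,110,5,"top1c"); crop(g,160,180,140,120,5,"side1c")
E
```

```text
clock: 3.2
ee_pos: [0.6266, 0.1985, 0.0767]
tool_rot: [179.9, -0.0, 82.4]
force: [0.1, -0.9, 0.5]
width: 0.008
t 3.20 pos [626.58 198.48  76.67] rot [ 1.7994e+02 -3.0000e-02  8.2440e+01] F [ 0.07 -0.87  0.49] w 0.008
tool delta [-1.02 -0.24  0.  ]
```

View pics/top1c.png

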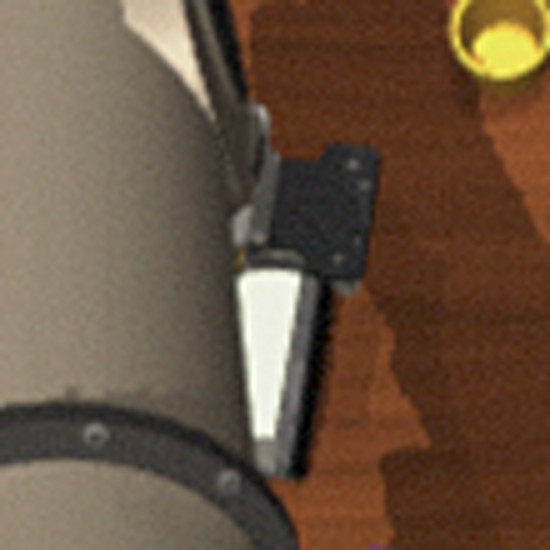

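View pics/side1c.png

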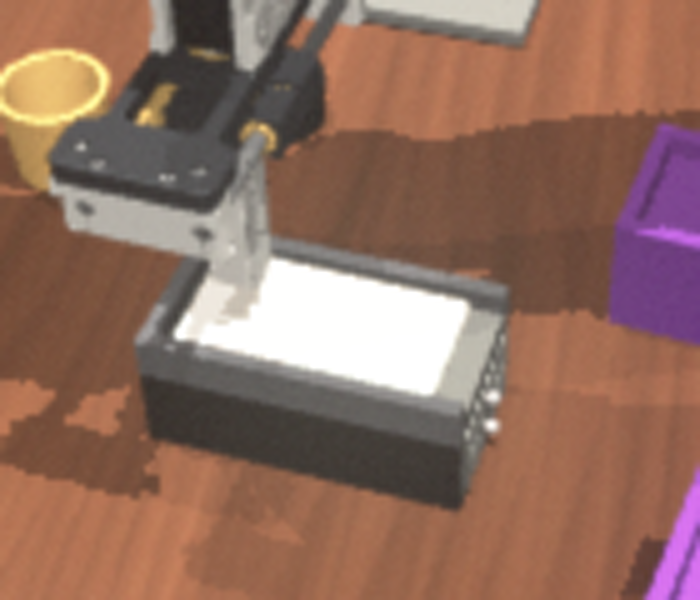

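The side view shows the closed fingers over the back part of the plate at (235,295 in the crop), clear of the back wall. I'll go down in small steps now.

```bash
python3 -m crank '[1,-1,0,5,0,1,0,0,4,0,1,0,0,3,0,1,0,0,0,0,1,0,0,0,0]';  python3 -m crank '[1,0,0,1,0,1,0,0,0.5,0,1,0,0,0,0]'; for i in 1; do python3 -m crank '[1,0,0,0.5,0,1,0,0,0,0]'; done
```

```text
clock: 3.8
ee_pos: [0.6259, 0.1972, 0.0634]
tool_rot: [-180.0, 0.0, 82.5]
force: [-0.4, 0.4, -0.2]
width: 0.002
clock: 4.1
ee_pos: [0.6259, 0.1972, 0.0619]
tool_rot: [-180.0, 0.0, 82.5]
force: [-0.5, 0.9, -0.4]
width: 0.005
clock: 4.3
ee_pos: [0.6259, 0.1972, 0.0614]
tool_rot: [-180.0, 0.0, 82.5]
force: [0.7, -0.3, -0.4]
width: 0.005
```

```bash
python3 -m crank '[1,0,0,0.3,0,1,0,0,0,0]';python3 -m crank '[1,0,0,0.3,0,1,0,0,0,0]'
```

```text
clock: 4.5
ee_pos: [0.626, 0.1973, 0.0613]
tool_rot: [180.0, -0.0, 82.5]
force: [0.2, -0.5, 0.8]
width: 0.003
clock: 4.7
ee_pos: [0.626, 0.1973, 0.0612]
tool_rot: [180.0, -0.0, 82.5]
force: [-3.0, -0.4, 5.4]
width: 0.009
```

```bash
python3 -m crank '[1,0,0,0.15,0,1,0,0,0,0]'; python3 -m crank '[1,0,0,0,0,1,0,0,0,0]'
```

```text
clock: 4.9
ee_pos: [0.626, 0.1973, 0.0611]
tool_rot: [180.0, -0.0, 82.5]
force: [-2.7, 0.0, 7.7]
width: 0.009
clock: 5.1
ee_pos: [0.626, 0.1973, 0.0612]
tool_rot: [180.0, -0.0, 82.4]
force: [-2.9, -0.6, 7.7]
width: 0.006
```

```bash
python3 -m crank '[1,0,-1,0,0,1,0,-1.5,0,0,1,0,-1.5,0,0]'; python3 -m crank '[1,0,-1.5,0.02,0,1,0,-1.5,0.02,0,1,0,-1.5,0.02,0]'
```

```text
clock: 5.4
ee_pos: [0.6227, 0.1978, 0.0612]
tool_rot: [179.9, -0.0, 82.4]
force: [3.2, -1.0, 5.3]
width: 0.004
clock: 5.7
ee_pos: [0.6181, 0.1984, 0.0611]
tool_rot: [179.9, -0.0, 82.4]
force: [4.1, -1.3, 5.8]
width: 0.006
```

```bash
python3 -m crank '[1,0,-1.5,0.08,0,1,0,-1.5,0.05,0,1,0,-1.5,0.02,0]'
python3 - <<'E'
from h import *
g=snap("side","side2")
crop(g,160,180,140,120,5,"side2c")
E
```

```text
clock: 6.0
ee_pos: [0.6139, 0.1991, 0.0611]
tool_rot: [179.9, -0.0, 82.4]
force: [4.5, -0.0, 6.1]
width: 0.005
```

View pics/side2c.png

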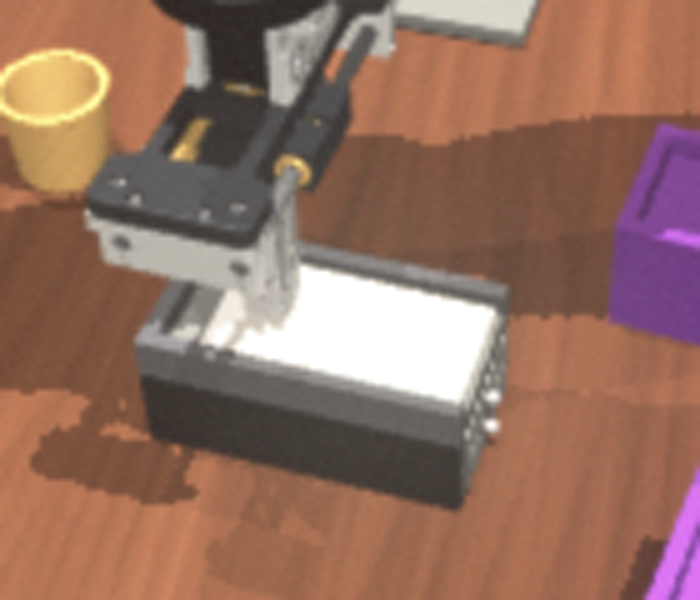

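The plate follows: its front edge has moved from about x=455 to x=485 in the crop. I'll carry on with slightly more press, following the floor as it dips.

```bash
python3 -m crank '[1,0,-1.5,0.1,0,1,0,-1.5,0.07,0,1,0,-1.5,0.03,0]';  python3 -m crank '[1,0,-1.5,0.04,0,1,0,-1.5,0.04,0,1,0,-1.5,0.04,0,1,0,-1.5,0.04,0,1,0,-1.5,0.04,0]'
```

```text
clock: 6.35
ee_pos: [0.6096, 0.1997, 0.061]
tool_rot: [179.9, -0.0, 82.4]
force: [3.8, -0.9, 6.7]
width: 0.004
clock: 6.85
ee_pos: [0.6022, 0.2007, 0.0608]
tool_rot: [179.9, -0.0, 82.4]
force: [3.9, -0.1, 7.5]
width: 0.003
```

```bash
python3 -m crank '[1,0,-1.5,0.03,0,1,0,-1.5,0.03,0,1,0,-1.5,0.03,0,1,0,-1.5,0.03,0,1,0,-1.5,0.03,0,1,0,-1.5,0.03,0]';  python3 -m crank '[1,0,-1.5,0.03,0,1,0,-1.5,0.03,0,1,0,-1.5,0.03,0,1,0,-1.5,0.03,0,1,0,-1.5,0.03,0]'
python3 - <<'E'
from meas import *
g=snap("side","side3")
crop(g,160,180,140,120,5,"side3c")
o=ctrl.get_obs(); print(np.hypot(*(np.array(o["ee_pos"])[:2]-[.626,.1973])))
E
```

```text
clock: 7.45
ee_pos: [0.5933, 0.2019, 0.0607]
tool_rot: [179.9, -0.1, 82.4]
force: [4.7, -0.4, 8.6]
width: 0.001
clock: 7.95
ee_pos: [0.5859, 0.2029, 0.0605]
tool_rot: [179.9, -0.1, 82.4]
force: [5.2, -1.0, 7.1]
width: 0.002
0.04066692581927105
```

View pics/side3c.png

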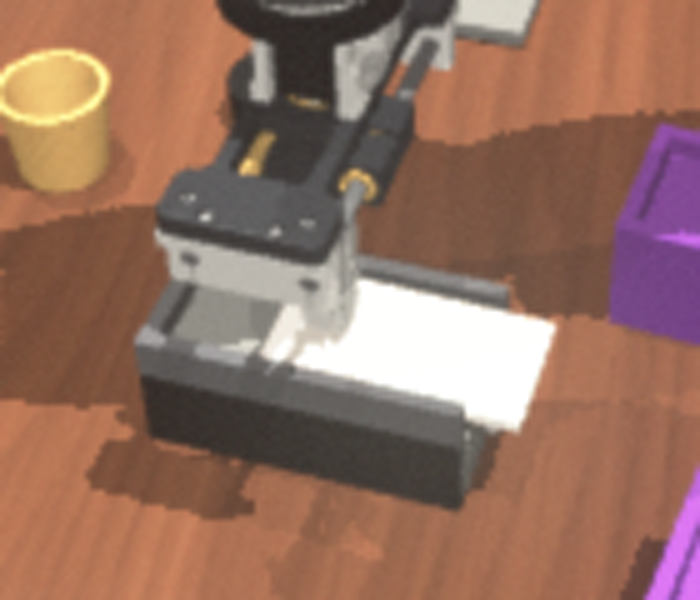

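Run:
```python
from h import *
# crop px -> image px (INTER_CUBIC 5x: u=(c+.5)/5-.5)
def q(c,o=(160,180),s=5): return (np.array(c)+.5)/s-.5+np.array(o)
ax=np.array([np.cos(np.radians(-7.7)),np.sin(np.radians(-7.7))])
for im,nm in((0,"s0"),):
    pass
P=cast("side",q([[515,430],[555,322]]),.061); print("front now",P*1000,(P.mean(0)[:2]*1000)@ax)
# tray mouth: rail top outer front corners at z=.065
P=cast("side",q([[463,407],[509,290]]),.065); print("rail front",P*1000,(P.mean(0)[:2]*1000)@ax)
c=np.array([591.5,202.2]); print("initial front",c@ax-60)
f=np.array([592.3,202.2])
# top image: mouth front edge & back wall outer edge, c1 crop origin (155,135) scale5
P=cast("top",q([[78,325],[228,352]],(155,135)),.065); print(P*1000,P.mean(0)[:2]*1000@ax)
P=cast("top",q([[118,66],[262,78]],(155,135)),.065); print(P*1000,P.mean(0)[:2]*1000@ax)
```

```text
front now [[496.66644966 251.18046307  61.        ]
 [487.25393824 186.89494253  61.        ]] 458.1762608718616
rail front [[519.91849424 245.6137981   65.        ]
 [510.02817492 174.33354669  65.        ]] 482.19635146652183
initial front 499.07455593974703
[[520.86415825 247.16964524  65.        ]
 [505.68625054 163.17847314  65.        ]] 481.15661485003596
[[669.81553343 230.25711661  65.        ]
 [662.60890399 147.88449379  65.        ]] 634.8722402239914
```

The overhang is now about 24 mm. The image gives 24.0, and initial 16.9 mm inside plus 40.7 mm of travel gives 23.8. Another 16 mm is needed.

```bash
python3 -m crank '[1,0,-1.5,0.06,0,1,0,-1.5,0.04,0,1,0,-1.5,0.04,0,1,0,-1.5,0.04,0,1,0,-1.5,0.04,0]';  python3 -m crank '[1,0,-1.5,0.04,0,1,0,-1.5,0.04,0,1,0,-1.5,0.04,0,1,0,-1.5,0.04,0,1,0,-1.5,0.03,0,1,0,-1,0.03,0]'
```

```text
clock: 8.5
ee_pos: [0.5785, 0.2039, 0.0604]
tool_rot: [179.9, -0.1, 82.4]
force: [4.4, -0.9, 8.3]
width: 0.005
clock: 9.1
ee_pos: [0.5701, 0.2051, 0.0601]
tool_rot: [179.9, -0.1, 82.4]
force: [4.6, -0.6, 8.3]
width: 0.008
```

```bash
python3 - <<'E'
E
python3 d.py 626 197.3
```

```text
t 9.10 pos [570.09 205.05  60.13] rot [ 1.7987e+02 -6.0000e-02  8.2450e+01] F [ 4.57 -0.61  8.32] w 0.008
tool delta [-0.33 56.44  0.  ]
```

```bash
python3 -m crank '[1,0,0,-0.4,0,1,0,0,-0.6,0,1,0,0,-2,0,1,0,0,-10,0,1,0,0,-20,0,1,0,0,-20,0,0.8,0,0,-20,0,0.5,0,0,-10,0,0,0,0,0,0]'
python3 - <<'E'
from h import *
g=snap("side","side4")
crop(g,160,180,140,120,5,"side4c")
E
python3 d.py 626 197.3
```

```text
clock: 10.0
ee_pos: [0.5694, 0.2051, 0.1437]
tool_rot: [179.9, -0.1, 82.5]
force: [1.1, 0.3, -0.7]
width: 0.22
t 10.05 pos [568.89 204.93 142.54] rot [ 1.7998e+02 -2.0000e-02  8.2460e+01] F [-0.3  -0.37 -0.56] w 0.267
tool delta [-0.08 57.62  0.  ]
```

View pics/side4c.png

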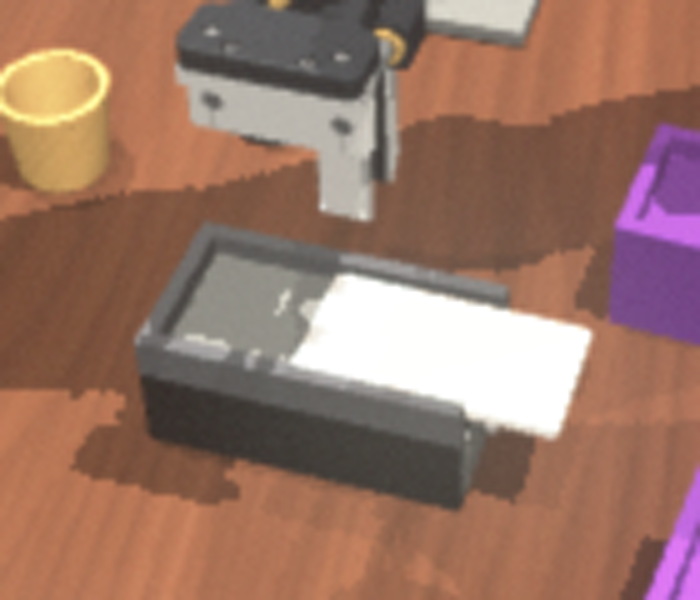

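Run:
```python
from h import *
def q(c,o=(160,180),s=5): return (np.array(c)+.5)/s-.5+np.array(o)
ax=np.array([np.cos(np.radians(-7.7)),np.sin(np.radians(-7.7))]); ay=np.array([-ax[1],ax[0]])
P=cast("side",q([[556,438],[593,325]]),.061)[:,:2]*1000; print(P,P@ax,P@ay, np.hypot(*(P[0]-P[1])))
d=P[0]-P[1]; print("yaw",np.degrees(np.arctan2(-d[0],d[1])))
# refine: white mask edges, fit front-edge line
g=cv2.imread("pics/side4.png"); w=g.min(2); m=(w>175).astype(np.uint8)
cs,_=cv2.findContours(m,cv2.RETR_EXTERNAL,cv2.CHAIN_APPROX_NONE)
c=[c for c in cs if cv2.pointPolygonTest(c,(250.,250.),False)>0][0][:,0]
Q=cast("side",c,.061)[:,:2]*1000
s=Q@ax;t=Q@ay
print("front s",s.min(),np.percentile(s,10),"t range near front",t[s<s.min()+30].min(),t[s<s.min()+30].max(),"s max",s.max())
fr=(s<s.min()+4)&(abs(t-280)<22)
k=np.polyfit(t[fr],s[fr],1); print("front edge slope deg",np.degrees(np.arctan(k[0])),s[fr].mean(),fr.sum())
for lab,sel in(("+y",(t>t.max()-5)&(s<480)),("-y",(t<t[s<480].min()+5)&(s<480))):
    k=np.polyfit(s[sel],t[sel],1); print(lab,np.degrees(np.arctan(k[0])),t[sel].mean(),sel.sum())
c0=np.array([591.5,202.2]); print("initial t",c0@ay, "tool t",np.array([568.9,204.9])@ay)
```

```text
[[478.9635235  252.70765369]
 [470.13245613 185.99504449]] [440.78547052 440.97259915] [314.60353472 247.30921876] 67.29457614060351
yaw -7.540675209483639
front s 441.1281268731985 442.5428447551042 t range near front 249.8903471825176 314.72685800331794 s max 570.2330774487513
front edge slope deg 0.29845391878198724 441.8488077053502 15
+y 2.5271577684742623 312.94273206060853 18
-y -0.056871389518318875 251.21262561240633 16
initial t 279.6296316572596 tool t 279.2771985060363
```

The front edge is at s≈442, so the overhang is about 40 mm, a third of the plate's length. I'll grip at s=467, which leaves the pads about 7 mm clear of the rail ends and as near the centre of mass as possible.

```bash
python3 d.py 500.3 214.9; python3 -m crank '[0,0,-23,0,0,0,0,-23,0,0,0,0,-22,0,0,0,0,-1,0,0,0,0,0,0,0,0,0,0,0,0]'; python3 d.py 500.3 214.9
```

```text
t 10.05 pos [568.89 204.93 142.54] rot [ 1.7998e+02 -2.0000e-02  8.2460e+01] F [-0.3  -0.37 -0.56] w 0.267
tool delta [  0.88 -69.31   0.  ]
clock: 10.65
ee_pos: [0.501, 0.2137, 0.142]
tool_rot: [-180.0, 0.0, 82.4]
force: [-0.1, -0.2, -0.1]
width: 0.777
t 10.65 pos [501.01 213.68 141.96] rot [-1.7999e+02  3.0000e-02  8.2440e+01] F [-0.14 -0.23 -0.12] w 0.777
tool delta [ 1.12 -0.86  0.  ]
```

```bash
python3 -m crank '[0,1.1,-0.8,10,0,0,0,0,10,0,0,0,0,10,0,0,0,0,10,0,0,0,0,0,0]'
python3 - <<'E'
from h import *
g=snap("side","side5")
crop(g,160,160,140,120,5,"side5c")
E
python3 d.py 500.3 214.9 39.5
```

```text
clock: 11.15
ee_pos: [0.4991, 0.2145, 0.1005]
tool_rot: [-179.9, 0.1, 82.4]
force: [-0.3, 1.0, -0.2]
width: 1.0
t 11.20 pos [499.47 214.75 101.41] rot [-1.7993e+02  7.0000e-02  8.2450e+01] F [-0.21  0.15  0.31] w 1.003
tool delta [ 0.26  0.8  61.91]
```

View pics/side5c.png

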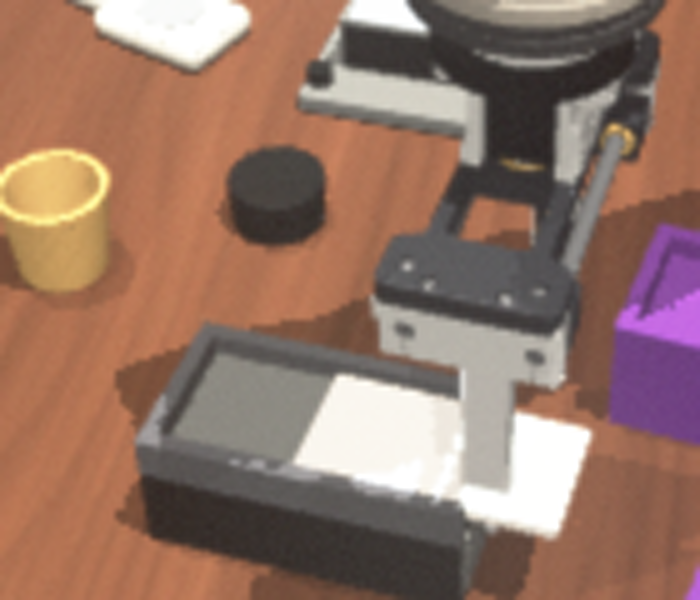

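```bash
python3 -m crank '[0,0.2,0.7,10,0,0,0,0,10,0,0,0,0,10,0,0,0,0,10,0,0,0,0,0,0]';  python3 -m crank '[0,0,0,8,0,0,0,0,7,0,0,0,0,7,0,0,0,0,0,0,0,0,0,0,0]'; python3 d.py 500.3 214.9 39.5
```

```text
clock: 11.7
ee_pos: [0.4998, 0.2148, 0.0608]
tool_rot: [-179.9, 0.1, 82.5]
force: [-0.3, -0.4, 0.7]
width: 1.003
clock: 12.2
ee_pos: [0.5006, 0.2151, 0.0402]
tool_rot: [-180.0, 0.0, 82.4]
force: [-0.7, -0.2, 0.2]
width: 1.001
t 12.20 pos [500.56 215.08  40.23] rot [-1.7999e+02  2.0000e-02  8.2450e+01] F [-0.7  -0.17  0.17] w 1.001
tool delta [-0.22 -0.24  0.73]
```

```bash
python3 -m crank '[0.2,0,0,0.7,0,0.3,0,0,0,0,0.33,0,0,0,0,0.36,0,0,0,0,0.4,0,0,0,0,0.5,0,0,0,0,0.8,0,0,0,0,1,0,0,0,0,1,0,0,0,0]'; python3 d.py 500.3 214.9 39.5
```

```text
clock: 13.1
ee_pos: [0.5006, 0.2151, 0.0396]
tool_rot: [-180.0, 0.0, 82.4]
force: [-0.5, -0.8, 0.4]
width: 0.635
t 13.10 pos [500.58 215.08  39.65] rot [-1.800e+02  1.000e-02  8.245e+01] F [-0.52 -0.76  0.42] w 0.635
tool delta [-0.22 -0.25  0.15]
```

The grip holds at 0.635 × 94 = 59.7 mm. I'll lift gently.

```bash
python3 -m crank '[1,0,0,0,0,1,0,0,-1,0,1,0,0,-1,0,1,0,0,-2,0,1,0,0,-2,0,1,0,0,-3,0,1,0,0,-3,0,1,0,0,-3,0,1,0,0,0,0]'
python3 - <<'E'
from h import *
g=snap("side","side6")
crop(g,160,160,140,120,5,"side6c")
E
python3 d.py 500.3 214.9 39.5
```

```text
clock: 14.0
ee_pos: [0.5009, 0.2155, 0.0552]
tool_rot: [180.0, -0.0, 82.5]
force: [-1.4, 0.5, -2.1]
width: 0.631
t 14.05 pos [500.79 215.4   54.97] rot [ 1.7997e+02 -3.0000e-02  8.2460e+01] F [-0.15  0.84 -2.  ] w 0.631
tool delta [-0.56 -0.42 15.47]
```

View pics/side6c.png

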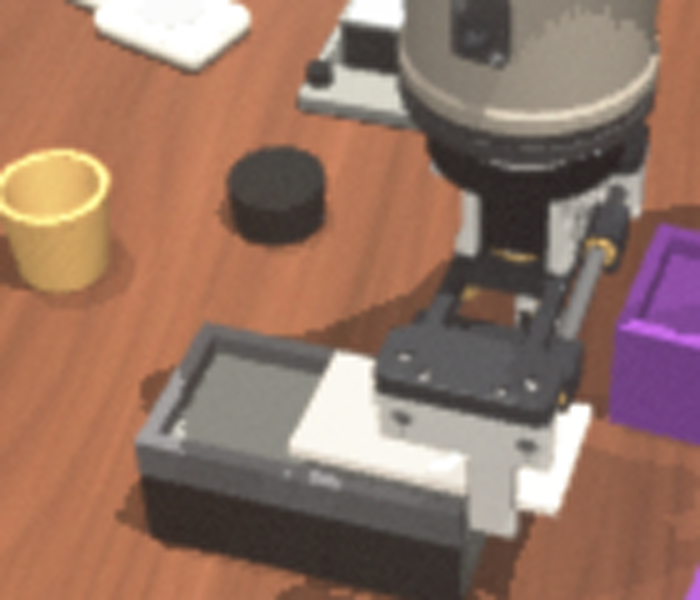

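The plate is lifted and looks level, and the wrist carries its full 1.8 N. I'll lift further.

```bash
python3 -m crank '[1,0,0,-4,0,1,0,0,-6,0,1,0,0,-8,0,1,0,0,-10,0,1,0,0,-10,0,1,0,0,-10,0,1,0,0,-8,0,1,0,0,-4,0,1,0,0,0,0,1,0,0,0,0]'
python3 - <<'E'
from h import *
g=snap("side","side7")
crop(g,160,130,140,120,5,"side7c")
E
python3 d.py 500.3 214.9
```

```text
clock: 15.05
ee_pos: [0.5004, 0.2151, 0.1145]
tool_rot: [-180.0, 0.0, 82.5]
force: [-0.4, 1.3, -1.3]
width: 0.633
t 15.10 pos [500.36 215.06 114.28] rot [-1.7997e+02  2.0000e-02  8.2460e+01] F [ 0.18  1.11 -1.91] w 0.627
tool delta [-0.17 -0.04  0.  ]
```

View pics/side7c.png

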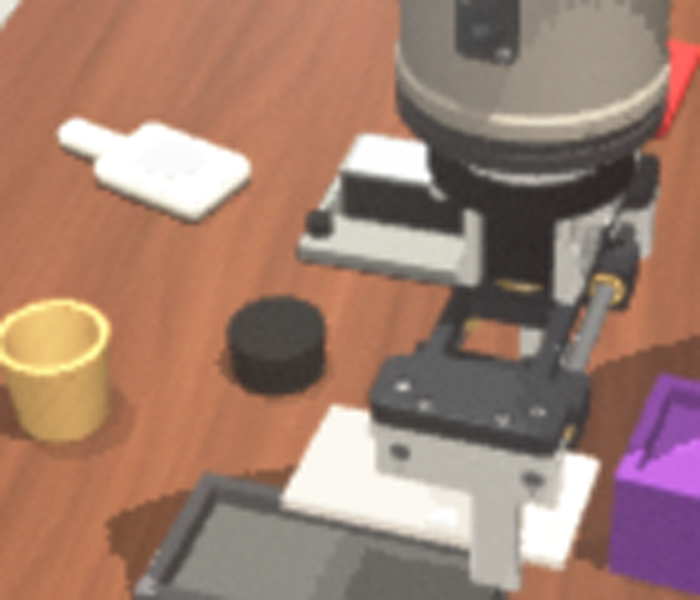

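Run:
```python
from h import *
def q(c,o=(160,130),s=5): return (np.array(c)+.5)/s-.5+np.array(o)
ax=np.array([np.cos(np.radians(-7.7)),np.sin(np.radians(-7.7))]); ay=np.array([-ax[1],ax[0]])
P=cast("side",q([[557,560],[600,462],[282,503],[335,406]]),.1357)[:,:2]*1000
print(P); print(P@ax,P@ay)
for a,b in((1,3),(0,2)):
    d=P[b]-P[a]; print("len",np.hypot(*d),"yaw",np.degrees(np.arctan2(d[1],d[0])))
print(np.array([500.36,215.06])@ax, np.array([500.36,215.06])@ay)
for dz in (-.01,0,.01):
    print(dz,(cast("side",q([[335,406]]),.1357+dz)[0,:2]*1000)@ax)
```

```text
[[481.42824697 249.99815944]
 [470.1126869  191.01068606]
 [597.11931104 236.20736205]
 [588.21166986 174.23571535]]
[443.59100487 440.28098149 560.08668206 559.56270385] [312.24871033 252.27698649 314.08326616 251.47690456]
len 119.28440559640616 yaw -8.084305567918655
len 116.51012144631312 yaw -6.797789538416735
467.0332847732576 280.1621746665693
-0.01 563.7505469272852
0 559.5627038468192
0.01 555.3748607663532
```

The held plate measures level within noise (length about 118 of 120 mm, yaw about −7.5°). I'll carry it to the lamp at this height.

```bash
python3 -m crank '[1,-3,0,0,-0.7,1,-8,1,0,-0.65,1,-14,2,0,0,1,-20,3,0,0,1,-22,4,0,0,1,-22,4,0,0,1,-22,4,0,0,1,-22,4,0,0,1,-22,4,0,0,1,-22,4,0,0]'; python3 d.py 566.2 -137.5
```

```text
clock: 16.1
ee_pos: [0.5108, 0.0337, 0.1147]
tool_rot: [-180.0, 0.0, 83.7]
force: [-0.2, 0.0, -1.9]
width: 0.633
t 16.10 pos [510.8   33.71 114.65] rot [-1.7999e+02  1.0000e-02  8.3740e+01] F [-0.19  0.01 -1.93] w 0.633
tool delta [-164.15   73.73    0.  ]
```

```bash
python3 -m crank '[1,-22,10,0,0,1,-22,10,0,0,1,-22,10,0,0,1,-22,10,0,0,1,-22,10,0,0,1,-20,10,0,0,1,-14,6,0,0,1,-10,3,0,0,1,0,0,0,0,1,0,0,0,0]'; python3 d.py 566.2 -137.5
```

```text
clock: 17.1
ee_pos: [0.5628, -0.1241, 0.1145]
tool_rot: [-180.0, -0.0, 83.8]
force: [0.5, -0.5, -0.9]
width: 0.632
t 17.10 pos [ 562.77 -124.06  114.53] rot [-1.7997e+02 -2.0000e-02  8.3810e+01] F [ 0.48 -0.48 -0.93] w 0.632
tool delta [-12.99   4.86   0.  ]
```

```bash
python3 -m crank '[1,-6,2.5,0,0,1,-5,2,0,0,1,-2,0.4,0,0,1,0,0,0,0,1,0,0,0,0]'; python3 d.py 566.2 -137.5
python3 - <<'E'
from h import *
g=snap("side","side8"); f=snap("top","top8")
crop(g,190,90,140,120,5,"side8c"); crop(f,255,110,110,110,5,"top8c")
E
```

```text
clock: 17.6
ee_pos: [0.5666, -0.1379, 0.1146]
tool_rot: [-180.0, -0.0, 83.8]
force: [-0.4, -1.4, -0.6]
width: 0.637
t 17.60 pos [ 566.58 -137.91  114.64] rot [-179.99   -0.     83.8 ] F [-0.39 -1.41 -0.62] w 0.637
tool delta [ 0.36 -0.42  0.  ]
```

View pics/side8c.png

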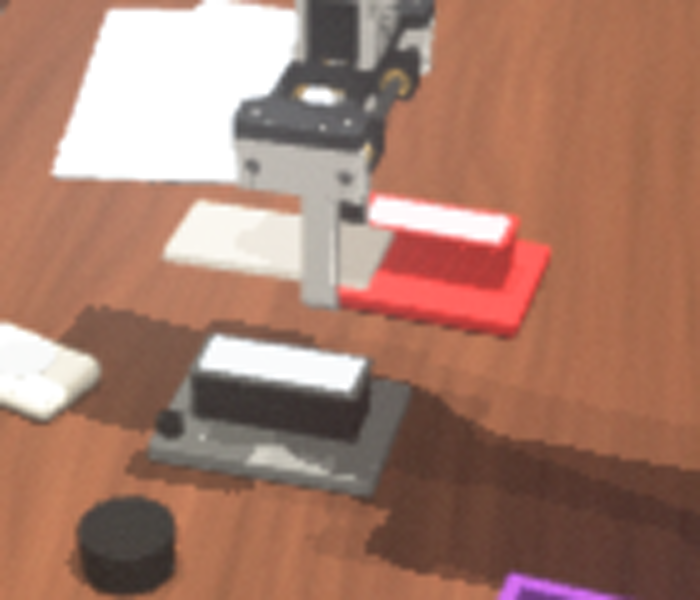

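View pics/top8c.png

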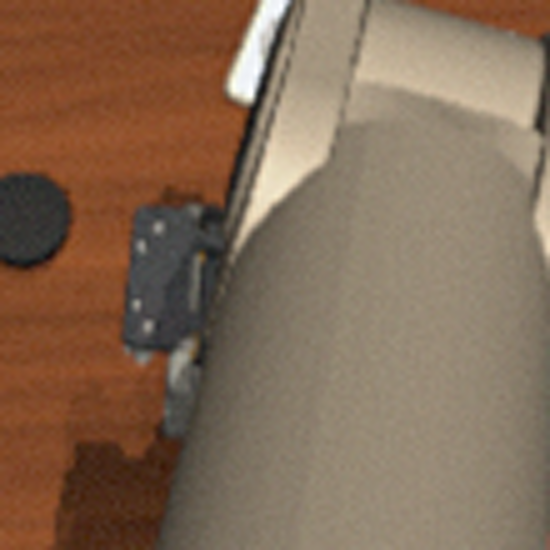

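Run:
```python
from h import *
o=ctrl.get_obs(); p=np.array(o["ee_pos"])*1000; a=np.radians(o["tool_rot"][2]-90)
ax=np.array([np.cos(a),np.sin(a)]); ay=np.array([-ax[1],ax[0]])
zt=p[2]+21.35
for s,t,nm in((95,30,"rear +y"),(95,-30,"rear -y"),(-25,30,"front +y"),(-25,-30,"front -y")):
  for z in (zt,zt-6,zt-12):
    P=np.r_[p[:2]+s*ax+t*ay,z]/1000
    print(nm,z-zt,np.round((proj("side",P)[0]-[190,90]+.5)*5-.5,0))
g=cv2.imread("pics/side8.png")
crop(g,215,120,70,40,10,"side8d")
```

```text
rear +y 0.0 [163. 250.]
rear +y -6.0 [163. 259.]
rear +y -12.0 [164. 268.]
rear -y 0.0 [196. 199.]
rear -y -6.0 [196. 208.]
rear -y -12.0 [197. 217.]
front +y 0.0 [369. 280.]
front +y -6.0 [368. 289.]
front +y -12.0 [368. 299.]
front -y 0.0 [394. 227.]
front -y -6.0 [393. 236.]
front -y -12.0 [393. 245.]
```

View pics/side8d.png

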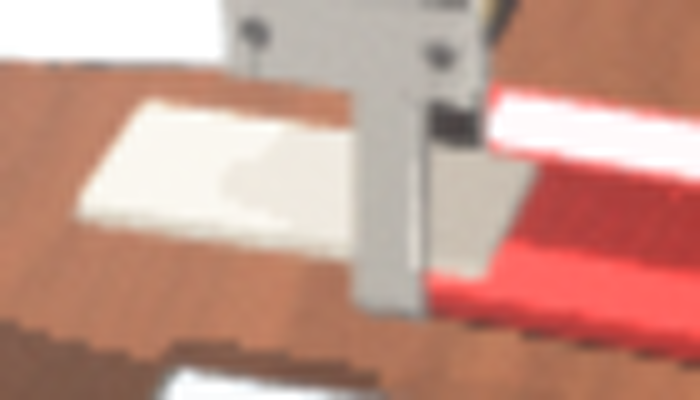

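The plate is level, with corners within about 1 px of the predicted level pose. It is over the lamp to within about 0.5 mm. Now I'll lower it.

```bash
python3 -m crank '[1,0.3,-0.4,4,0,1,0,0,10,0,1,0,0,10,0,1,0,0,10,0,1,0,0,10,0,1,0,0,10,0,1,0,0,6,0,1,0,0,3,0,1,0,0,0,0,1,0,0,0,0]'; python3 d.py 566.2 -137.5 35
```

```text
clock: 18.7
ee_pos: [0.5664, -0.1378, 0.0519]
tool_rot: [180.0, 0.0, 83.8]
force: [-0.5, -0.2, -1.5]
width: 0.634
t 18.70 pos [ 566.44 -137.79   51.91] rot [179.98   0.    83.8 ] F [-0.46 -0.16 -1.49] w 0.634
tool delta [ 0.26 -0.27 16.91]
```

Run:
```python
from h import *
g=snap("side","side9"); crop(g,190,110,100,80,7,"side9c")
```

```text
(no output)
```

View pics/side9c.png

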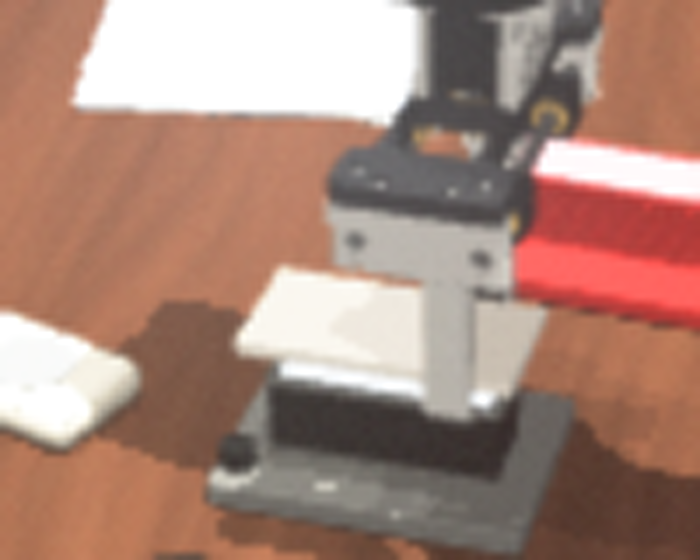

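```bash
python3 -m crank '[1,0.2,-0.2,3,0,1,0,0,4,0,1,0,0,4,0,1,0,0,2,0,1,0,0,1,0,1,0,0,0,0,1,0,0,0,0]'; python3 -m crank '[1,0,0,0.5,0,1,0,0,0.5,0,1,0,0,0,0,1,0,0,0,0]'; python3 d.py 566.2 -137.5 35
```

```text
clock: 19.45
ee_pos: [0.5661, -0.1375, 0.0377]
tool_rot: [180.0, 0.0, 83.8]
force: [-0.5, 0.6, -1.5]
width: 0.631
clock: 19.85
ee_pos: [0.5661, -0.1375, 0.0367]
tool_rot: [-180.0, 0.0, 83.8]
force: [0.8, -0.7, -1.1]
width: 0.632
t 19.85 pos [ 566.08 -137.48   36.67] rot [-180.     0.    83.8] F [ 0.76 -0.71 -1.09] w 0.632
tool delta [-0.01  0.12  1.67]
```

```bash
for i in 1; do python3 -m crank '[1,0,0,0.4,0,1,0,0,0.4,0,1,0,0,0,0,1,0,0,0,0]' | grep -E 'pos|force'; python3 -m crank '[1,0,0,0.3,0,1,0,0,0,0,1,0,0,0,0]'| grep -E 'pos|force';python3 -m crank '[1,0,0,0.3,0,1,0,0,0,0,1,0,0,0,0]'| grep -E 'pos|force'; done
```

```text
ee_pos: [0.5661, -0.1375, 0.0358]
force: [-1.4, 1.2, -1.0]
ee_pos: [0.5661, -0.1375, 0.0356]
force: [-0.5, -0.2, -1.6]
ee_pos: [0.5661, -0.1375, 0.0352]
force: [0.3, 0.2, -2.5]
```

```bash
for i in 1; do python3 -m crank '[1,0,0,0.3,0,1,0,0,0,0,1,0,0,0,0]' | grep -E 'pos|force'; python3 -m crank '[1,0,0,0.3,0,1,0,0,0,0,1,0,0,0,0]'| grep -E 'pos|force'; done
```

```text
ee_pos: [0.5661, -0.1375, 0.0351]
force: [-0.6, -0.1, 2.3]
ee_pos: [0.5661, -0.1375, 0.0348]
force: [-1.2, 0.5, 3.9]
```

The plate has made contact (3.9 N). I'll press it a little further home.

```bash
python3 -m crank '[1,0,0,0.2,0,1,0,0,0,0,1,0,0,0,0]' | grep -E 'pos|force'; python3 -m crank '[1,0,0,0.1,0,1,0,0,0,0,1,0,0,0,0]'| grep -E 'pos|force';  python3 - <<'E'
from h import *
g=snap("side","side10"); crop(g,190,110,100,80,7,"side10c")
E
```

```text
ee_pos: [0.5661, -0.1375, 0.0346]
force: [-2.1, -0.6, 6.0]
ee_pos: [0.5661, -0.1375, 0.0345]
force: [-1.9, 1.6, 6.0]
```

View pics/side10c.png

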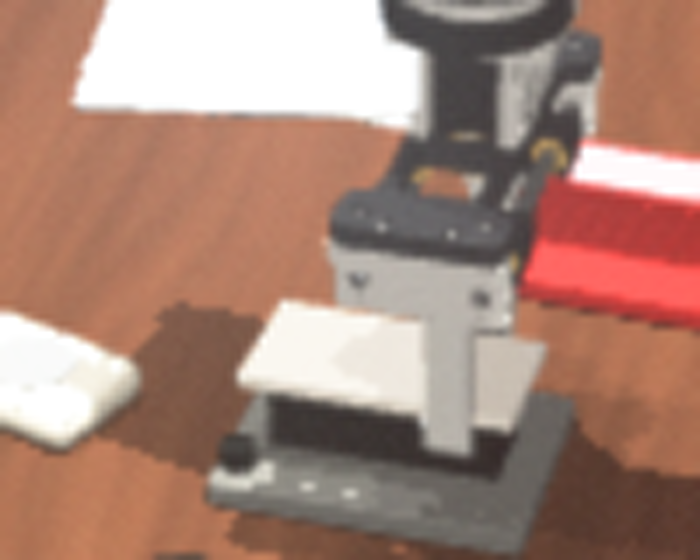

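It is seated. I'll check its position before letting go.

Run:
```python
from h import *
q=lambda c:(np.array(c)+.5)/7-.5+np.array([190,110])
P=cast("side",q([[240,376],[281,301],[547,345],[512,424]]),.056)[:,:2]*1000
print(P.round(1)); print("c",P.mean(0)); d=P[2]-P[1]; print(np.hypot(*d),np.degrees(np.arctan2(-d[1],-d[0])))
d=P[3]-P[0]; print(np.hypot(*d),np.degrees(np.arctan2(-d[1],-d[0])), np.hypot(*(P[0]-P[1])))
```

```text
[[ 662.7 -116.8]
 [ 657.5 -176.7]
 [ 537.4 -161.2]
 [ 544.4 -100.8]]
c [ 600.50380283 -138.85536201]
121.06279511899862 -7.349008242108915
119.34050899504861 -7.692480089360344 60.094371733777095
```

Run:
```python
from h import *
g=cv2.imread("pics/side10.png")
hsv=cv2.cvtColor(g,cv2.COLOR_BGR2HSV)
# intensity profile sub-pixel edges across far (-y) edge and rear/front edges, top plane z=.056
G=g[:,:,2].astype(np.float32)*.0+g.min(2).astype(np.float32)
a=np.radians(-6.2); ax=np.array([np.cos(a),np.sin(a)]); ay=np.array([-ax[1],ax[0]]); c=np.array([601,-141.3])
def edge(s0,t0,dirv):
    ks=np.arange(-8,8.01,.25)
    P=np.array([np.r_[c+s0*ax+t0*ay+k*dirv,56]/1000 for k in ks]); uv=proj("side",P).astype(np.float32)
    v=cv2.remap(G,uv[:,0].reshape(1,-1),uv[:,1].reshape(1,-1),cv2.INTER_LINEAR)[0]
    v=cv2.GaussianBlur(v.reshape(1,-1),(9,1),2)[0]
    d=np.diff(v); i=np.argmin(d); return (ks[i]+ks[i+1])/2,d[i]
print("far -y edge, outward offset (mm) by s")
for s in (50,40,30,20,10,0): print(s,edge(s,-30,-ay))
print("rear edge by t")
for t in (-20,-10,0,10,20): print(t,edge(60,t,ax))
print("front edge by t")
for t in (-20,-10,0,): print(t,edge(-60,t,-ax))
print("near +y edge (top/bottom)")
for s in (50,40,30,20,10,0): print(s,edge(s,30,ay))
```

```text
far -y edge, outward offset (mm) by s
50 (np.float64(0.375), np.float32(-3.6986847))
40 (np.float64(-0.375), np.float32(-4.6675415))
30 (np.float64(-2.125), np.float32(-2.3482056))
20 (np.float64(-2.625), np.float32(-3.2292938))
10 (np.float64(-2.125), np.float32(-1.6647797))
0 (np.float64(-2.625), np.float32(-2.6349792))
rear edge by t
-20 (np.float64(0.625), np.float32(-5.857788))
-10 (np.float64(0.125), np.float32(-7.5579987))
0 (np.float64(0.125), np.float32(-7.9809875))
10 (np.float64(0.125), np.float32(-7.263397))
20 (np.float64(0.875), np.float32(-7.620758))
front edge by t
-20 (np.float64(1.375), np.float32(-4.502472))
-10 (np.float64(1.375), np.float32(-4.328247))
0 (np.float64(1.125), np.float32(-4.140793))
near +y edge (top/bottom)
50 (np.float64(6.875), np.float32(-2.4460754))
40 (np.float64(6.375), np.float32(-4.2482452))
30 (np.float64(3.625), np.float32(-2.670639))
20 (np.float64(6.875), np.float32(-4.3929596))
10 (np.float64(6.875), np.float32(-2.9439697))
0 (np.float64(6.875), np.float32(-4.068924))
```

The lengthwise offset is about 0.5 mm and the end edges agree with −6.2° yaw. The tool is within 0.1 mm of its target. The side-edge profile is noisy at about 1 px (2 mm), so I'll check again with a clear view. I'll let go now.

```bash
python3 -m crank '[0.33,0,0,0,0,0.3,0,0,0,0,0.25,0,0,0,0,0.15,0,0,0,0,0.1,0,0,0,0,0.1,0,0,0,0,0.1,0,0,0,0]'; python3 -m crank '[0.1,0,0,-2,0,0.1,0,0,-5,0,0.1,0,0,-10,0,0.1,0,0,-20,0,0.1,0,0,-30,0,0.1,0,0,-30,0,0.1,0,0,-30,0,0.1,0,0,-30,0,0.1,0,0,0,0]';python3 - <<'E'
from h import *
g=snap("side","side11"); crop(g,190,110,100,80,7,"side11c")
E
```

```text
clock: 22.8
ee_pos: [0.566, -0.1375, 0.0343]
tool_rot: [-180.0, 0.0, 83.8]
force: [-0.4, 0.1, 0.2]
width: 0.896
clock: 23.7
ee_pos: [0.568, -0.138, 0.1961]
tool_rot: [179.6, -0.0, 83.8]
force: [-0.1, -0.1, -0.4]
width: 0.9
```

View pics/side11c.png

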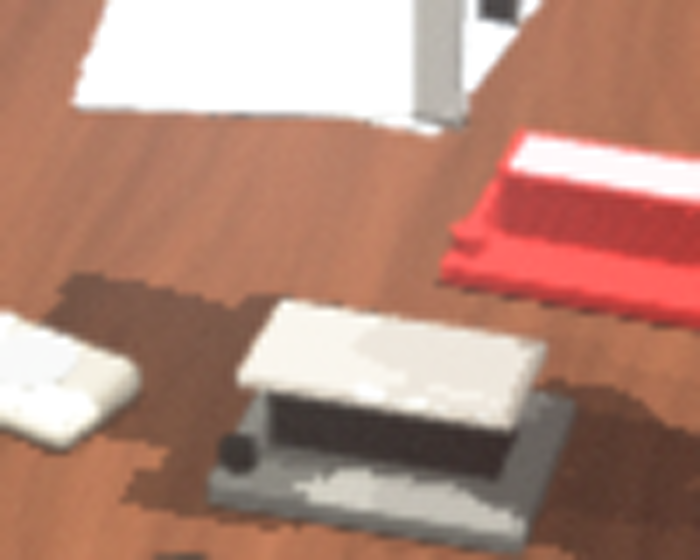

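The plate lies flat on the head. I'll move the arm aside for a clear top view.

```bash
python3 -m crank '[0.1,15,-5,0,0,0.1,25,-8,0,0,0.1,30,-10,0,0,0.1,30,-10,0,0,0.1,30,-10,0,0,0.1,30,-8,0,0,0.1,30,-5,0,0,0.1,30,0,0,0,0.1,30,0,0,0,0.1,30,0,0,0]'; python3 -m crank '[0.1,30,0,0,0,0.1,30,0,0,0,0.1,30,0,0,0,0.1,30,0,0,0,0.1,30,0,0,0,0.1,10,0,0,0,0.1,0,0,0,0]'
python3 - <<'E'
from meas import *
f=snap("top","top12"); g=snap("side","side12")
crop(f,255,120,110,110,5,"top12c")
cv2.imwrite("pics/side12b.png",g)
for n,im,pp in(("top",f,(308,173)),("side",g,(246,158))):
  w=im.min(2)
  for th in (150,165,185,200):
    r=rect_of(w>th,n,.056,pp)
    if r: report(n+"%d"%th,r[0])
E
```

```text
clock: 24.75
ee_pos: [0.5401, 0.148, 0.1909]
tool_rot: [-180.0, 0.0, 83.8]
force: [-0.3, -0.3, 0.6]
width: 0.903
clock: 25.45
ee_pos: [0.5573, 0.307, 0.1904]
tool_rot: [-179.9, 0.0, 83.9]
force: [0.1, -1.0, -0.7]
width: 0.9
top150 c=(594.4,-146.2) size 134.6 x 75.4 yaw -6.65
top165 c=(601.0,-141.4) size 122.1 x 62.9 yaw -6.84
top185 c=(601.3,-141.4) size 120.6 x 61.5 yaw -6.72
top200 c=(601.4,-141.7) size 120.3 x 59.8 yaw -6.72
```

View pics/top12c.png

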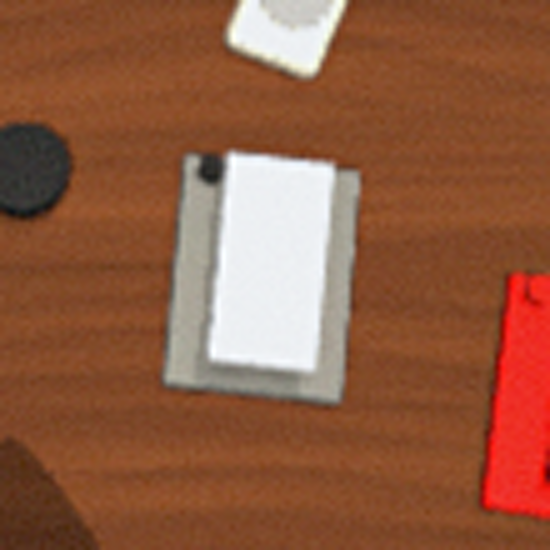

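View pics/top12.png

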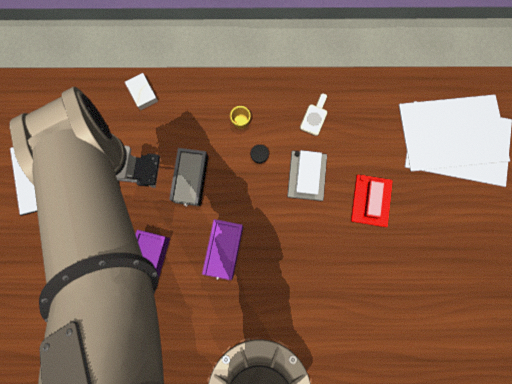

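From above, the plate is centred at (601.3, −141.5) mm against the window's (601.2, −141.5). Its yaw is −6.7° against −6.2°, and it measures 120 × 60 mm. The tin (260,154), cup (240,117) and magnifier (314,118) are where they were. The arm is clear, so I'm handing in.

Run:
```python
from d import *
st(); print(ctrl.close_job())
```

```text
t 25.55 pos [557.83 304.54 190.93] rot [-1.7997e+02  7.0000e-02  8.3750e+01] F [ 0.07 -0.61 -0.52] w 0.897
the job is handed in; nothing more can be done
None
```

The plate is on the illuminator's window, flat and released, and the job was handed in at 25.6 s of the 64 s allowed.

- **Slide:** I pressed with the closed fingers at about 5–9 N, following the floor as it dipped, and slid the plate about 56 mm. That left an overhang of about 40 mm, a third of its length. The press fell to 5–6 N early on, but the pictures showed the plate still following.
- **Lift and placing:** I gripped the sides of the overhang and lifted the plate level. I set it on the window, pressed it home at about 6 N, and only then opened the fingers.
- **Last check, from above:** The plate's centre was within about 0.5 mm of the window's and its yaw differed by about 0.5°. The tin, cup and magnifier were where they had been, and the arm was clear at 0.19 m.
- **Checks that disagreed:** A side-camera check before release suggested the plate was about 2.5 mm off sideways and 1.3° off in yaw. That is about one pixel, and the clear top view did not bear it out. The side camera's repeat of the last check found no outline, so the final position rests on the top view alone.

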